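# Take down the fit-up stack and put each piece in its nest

### The arm

A 6-joint arm with a two-finger parallel gripper is mounted at the origin on the work surface; the furniture and walls round the work are solid. World frame = base frame: x ahead of the robot, y to its left, z up, the work surface at z = 0. Lengths are in mm, angles in rad, forces in N, time in s.
With the tool pointing down it reaches from about 350 to 925 mm from the base axis. Payload 6.4 kg.
Tool frame: the origin (TCP) lies between the finger pads; the fingertips stand 17 mm ahead of it and the grasp point (between the pads) lies 2 mm behind it; z points along the fingers, y is the line along which they close (so a half turn about z gives the same grasp; the last joint's range is limited). The gripper opens to 85 mm and grips with 20 to 120 N. Pads are 22 mm wide; open, the fingers measure 114 mm over their backs; the gripper's body (76 mm by 85 mm) begins 54 mm behind the grasp point. The pads swing forward as they close: fully open they stand 13 mm farther back than shut.
Start: joints at [1.151, 0.245, 1.558, -0, 1.339, -0.174], TCP at [158.162, 630.475, 248.29] pointing down, gripper open.
Joint ranges: [-3.13, 3.13], [-1.02, 2.26], [0.13, 2.54], [-0.95, 4.09], [0.21, 2.88], [-2.74, 2.74]. Speed limits (rad/s): [2.57, 2.57, 3.14, 3.14, 3.14, 3.14].

### API

Orientations are given as a unit quaternion [w, x, y, z].
In Python, from workcell import arm gives the robot as it stands.
- The arm moves only by the shell command python3 -m pendant 'ROWS' [FORCE]. ROWS is text: rows parted by semicolons, each of 7 numbers parted by spaces: the shift along the tool's x, y, z scaled (see below), then the turn, a rotation vector about the tool's x, y, z scaled (see below), then the opening, from 0 (shut) to 1 (fully open). In form: x y z rx ry rz gripper; .... A call has 1 to 10 rows; each row is the pose to reach, as a shift and turn from the pose commanded when the call began, along the tool's axes at that moment, turning the shorter way round; what a row does not reach only later rows make up. The controller multiplies each number of a shift by 0.5 m and each number of a turn by 180 degrees. A row lasts 1/8 s, in which the tool goes at most 62.5 mm and 10.7 degrees, less where a joint would pass 70% of its speed; a pose out of reach is approached as far as the arm can. A call with a number of a shift or a turn outside -1 to 1 is refused whole. A call with a gripper value outside its range is refused whole. The fingers move at their own pace and stop on an object; FORCE is the grip in N (left out, the last holds). Time passes only in rows, so rows that repeat a pose let the fingers close. It gives the time, the measured TCP pose, the force, the opening and the grip force at its end, in the units of the state.
- arm.read_state(): the state, without advancing time (a new reading comes with each control period).
- arm.read_camera(name): name is "side" or "top" or "wrist"; returns a dict with "frame" (480x640x3 uint8, red, green, blue), "range_z" (480x640 float32, mm along the optical axis (not along the pixel's ray), 0 where there is no reading), "K" (3x3 intrinsics, pixels), "rvec" (rotation vector, rad) and "tvec" (3), from world to camera coordinates, as OpenCV has them; the wrist camera has in their place "T_tool_cam" (4x4, takes a point from camera to tool coordinates, whose origin is the TCP and whose axes are the flange's). Camera axes: x right, y down, z forward; pixel columns grow to the right and rows downward; lengths in mm; the calibration is good to about 2 mm. The wrist camera is an equidistant fisheye: a pixel r from the principal point sees the ray r / f radians off the axis. A picture is of the moment at which its call begins: read the wrist's pose just before it.
- arm.sign_off(): hands the job in; it is judged then, once.
The state is a dict: "t": time; "joints": joint angles; "dq": joint speeds; "effort": joint torques, N m; "tool_pos": TCP position; "tool_rot": TCP orientation; "wrist_force": force on the tool from outside, world axes, zero at the start; "moment": the same for the moment, N m; "width": finger opening in mm; "gripper_force": force on a finger pad.
Only numpy, scipy, OpenCV 4.12 (cv2) and the standard library are available. Lean on these libraries where they do the work, as an engineer would, in place of code of your own. Each camera call takes 0.05 s, during which the arm holds its last target. There are 200 camera calls.

### The job

The fit-up on the welding table is finished: take the stack apart and put each of its four pieces into the one low aluminium nest made for it - the wood block flat in the long nest, the metal stop block in the square one, the tube offcut standing in the large round one and the table pin standing on its thick head in the small round one - each flat on the nest floor inside the rim. Do not let any piece topple or drop on the way, and leave the bolt tin and the tape measure where they stand.

Things in the scene. Friction and masses are not known exactly. Their poses are not given: they have to be found in the camera images.
- wood_block: Pine block, 45 (x) x 160 (y) x 22 (z) mm, about 0.09 kg, lying flat on the table at the bottom of the stack. Origin: centre of its underside; y along its length, z up. The stop block stands on one half of it and the tube offcut on the other half, their centres about 40 to 53 mm either side of its middle; which end carries which varies.
- stop_block: Light grey metal cube, 50 mm a side with a dark bore in its top, about 0.35 kg, standing on the wood block (overhanging its sides by up to 8 mm). Origin: centre of its underside, z up, x and y square to its faces.
- tube_offcut: Upright round steel tube, 43 mm outside diameter, 60 mm tall, open at the top, standing on the wood block. Origin: centre of its underside, z up along the tube.
- table_pin: Light grey steel pin standing on top of the stop block on its thick head: head 29 mm diameter and 26 mm tall below, plain shank 16 mm diameter above it, 68 mm tall in all. Origin: centre of the underside of the head, z up along the shank.
- long_nest: Long rectangular nest for the wood block, 61 x 176 mm inside the rim. Fixed to the table: an aluminium rim 9 mm wide whose top is 8 mm above the table, round a flat dark rubber floor 3 mm above the table. Origin: centre of its underside, z up. x across it, y along its length.
- square_nest: Square nest for the stop block, 66 x 66 mm inside the rim. Fixed to the table: an aluminium rim 9 mm wide whose top is 8 mm above the table, round a flat dark rubber floor 3 mm above the table. Origin: centre of its underside, z up. x and y square to its sides.
- large_round_nest: Large round nest for the tube offcut, 60 mm inside diameter (78 mm outside). Fixed to the table: an aluminium rim 9 mm wide whose top is 8 mm above the table, round a flat dark rubber floor 3 mm above the table. Origin: centre of its underside, z up. 
- small_round_nest: Small round nest for the table pin, 46 mm inside diameter (64 mm outside). Fixed to the table: an aluminium rim 9 mm wide whose top is 8 mm above the table, round a flat dark rubber floor 3 mm above the table. Origin: centre of its underside, z up. 
- bolt_tin: Round open tin, 78 mm across and 82 mm tall, standing loose on the table to the left (+y) of the work: leave it alone. Origin: centre of its underside.
- tape_measure: Yellow and black tape measure standing on edge, 29 x 73 x 63 mm, loose on the table to the right (-y) of the work: leave it alone. Origin: centre of its underside.
Things that resemble listed ones, but are neither listed nor needed, are in the scene too. Leave any blue or orange look-alike of the small_round_nest alone.

How it is judged (in metres and radians):
At the end, for the whole second after the job is handed in: Each piece lies or stands flat (within 0.04 rad) on the floor of its own nest inside the rim (wood block and stop block centred within 13 mm, tube and pin within 12 mm, underside within 2.5 mm of the floor), the wood block along the long nest (within 0.2 rad), all released and at rest (horizontal distance between wood_block and long_nest below 0.013 m and z of wood_block in the frame of long_nest between 0.001 and 0.0055 m and angle between each of wood_block, stop_block, tube_offcut, table_pin's own z axis and vertical below 0.04 rad and linear speed of each of wood_block, stop_block, tube_offcut, table_pin below 0.02 m/s and contact force between the fingers and wood_block below 0.1 N and horizontal distance between stop_block and square_nest below 0.013 m and z of stop_block in the frame of square_nest between 0.001 and 0.0055 m and contact force between the fingers and stop_block below 0.1 N and horizontal distance between tube_offcut and large_round_nest below 0.012 m and z of tube_offcut in the frame of large_round_nest between 0.001 and 0.0055 m and contact force between the fingers and tube_offcut below 0.1 N and horizontal distance between table_pin and small_round_nest below 0.012 m and z of table_pin in the frame of small_round_nest between 0.001 and 0.0055 m and contact force between the fingers and table_pin below 0.1 N and angle between the y axis of wood_block and the y axis of long_nest, either way round below 0.2 rad); the robot touches nothing.
It fails at once if a piece of the stack toppled (tilted more than 0.6 rad) (angle between any of wood_block, stop_block, tube_offcut, table_pin's own z axis and vertical above 0.6 rad).
It fails at once if a piece of the stack dropped (faster than 0.7 m/s, a fall of about 25 mm, while no finger touches it) ((linear speed of wood_block above 0.7 m/s and contact force between the fingers and wood_block below 0.05 N) or (linear speed of stop_block above 0.7 m/s and contact force between the fingers and stop_block below 0.05 N) or (linear speed of tube_offcut above 0.7 m/s and contact force between the fingers and tube_offcut below 0.05 N) or (linear speed of table_pin above 0.7 m/s and contact force between the fingers and table_pin below 0.05 N)).
It fails at once if the bolt tin or the tape measure moved more than 20 mm (distance of any of bolt_tin, tape_measure from where it was at the start of the episode above 0.02 m).
It also fails if it takes over 120 s, if anything falls off the work surface, if the arm or the gripper's body presses on something with over 40 N, if the wrist force passes 120 N, or if a joint passes its speed limit or range.

## Working session

There is one attempt and no reset: what is moved stays moved. The work goes in short steps, Python scripts to look and compute and a shell command to move; the robot and the scene stay as the last step left them, time stands still between calls to the robot, and variables do not carry over. Pictures are saved under pics/ and viewed, at most 14 in all, crops included, and the job is handed in when it is done.

```bash
mkdir -p pics; ls; cat > h.py <<'E'
import numpy as np, cv2
from workcell import arm
from scipy.spatial.transform import Rotation as R
def cloud(c):
    z=c["range_z"].astype(float);K=c["K"];v,u=np.mgrid[0:480,0:640]
    P=np.stack([(u-K[0,2])/K[0,0]*z,(v-K[1,2])/K[1,1]*z,z],-1)
    M=R.from_rotvec(np.ravel(c["rvec"])).as_matrix()
    W=(P-np.ravel(c["tvec"]))@M
    W[z<=0]=np.nan
    return W
E
python3 - <<'E'
from h import *
s=arm.read_state();print(s)
for n in("top","side"):
    c=arm.read_camera(n);cv2.imwrite(f"pics/{n}0.png",c["frame"][...,::-1]);np.save(n+"0.npy",cloud(c));print(c["K"],c["rvec"],c["tvec"])
E
```

```text
pics
{'t': 0.0, 'joints': array([ 1.15088826e+00,  2.45842211e-01,  1.55900761e+00, -4.27843272e-06,
        1.33871293e+00, -1.74098873e-01]), 'dq': array([-0.0015672 ,  0.00029945, -0.00161754,  0.00091497,  0.00018921,
       -0.00068558]), 'effort': array([ 5.31103087e-04, -4.29511249e+01, -3.26127684e+01, -1.27252379e-04,
        5.27743789e-03, -3.51724179e-05]), 'tool_pos': array([157.94858058, 629.97506982, 247.16574061]), 'tool_rot': array([-2.86289792e-04,  1.22594856e-01,  9.92456312e-01, -9.42528347e-04]), 'wrist_force': array([ 0.65758791, -0.15387671,  0.266721  ]), 'moment': array([0.01502189, 0.03097988, 0.0220312 ]), 'gripper_force': 0.0, 'width': 85.3772047801213}
[[566.2023849    0.         319.63890319]
 [  0.         566.2023849  238.45450781]
 [  0.           0.           1.        ]] [ 2.10782917 -2.15798168  0.18129529] [   8.24514221  538.02319428 1471.10918905]
[[466.2341287    0.         318.84115443]
 [  0.         466.2341287  237.95188499]
 [  0.           0.           1.        ]] [ 0.13192337 -2.77453456  1.39754151] [541.01096283 108.11740126 975.30341941]
```

View pics/top0.png

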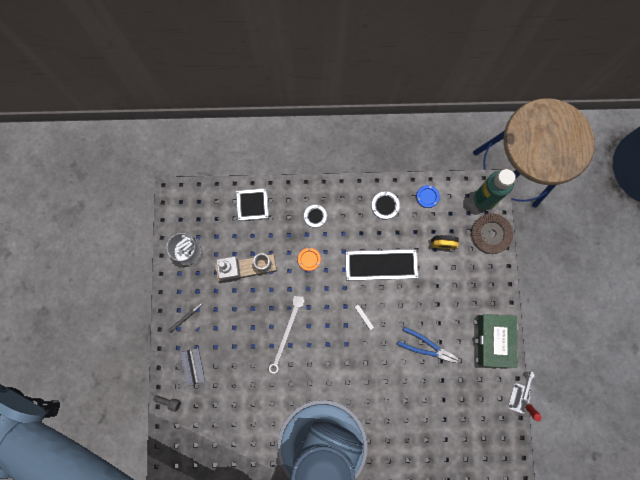

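View pics/side0.png

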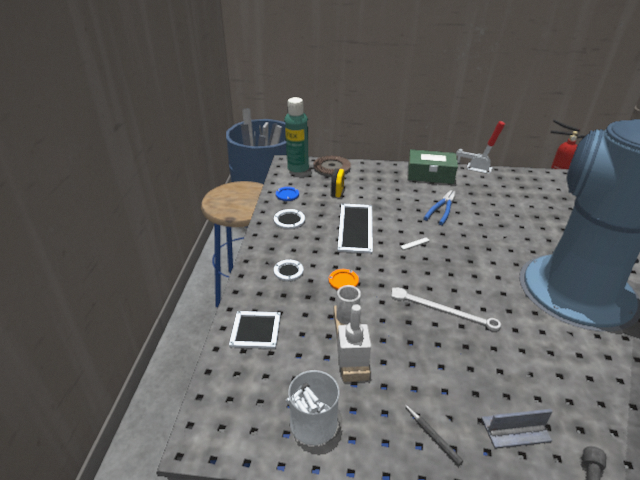

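Top view: the stack is at about (245,265), with the stop and pin on the left (+y) and the tube on the right. The square nest is at (252,204), the small round at (315,216), the large round at (386,205) and the long one at (382,264).

```bash
cat > m.py <<'E'
from h import *
c=arm.read_camera("top");W=cloud(c);f=c["frame"]
K=c["K"];M=R.from_rotvec(np.ravel(c["rvec"])).as_matrix();t=np.ravel(c["tvec"]);C=-M.T@t
def at(uv,z):
    uv=np.atleast_2d(np.float64(uv));d=np.c_[(uv-K[:2,2])/K[0,0],np.ones(len(uv))]@M
    return C+d*((z-C[2])/d[:,2])[:,None]
print("cam",C,"table z",np.nanmedian(W[300:340,300:350,2]))
g=f.min(2)
for n,(u,v,r) in dict(square=(252,204,24),small=(315,216,18),large=(386,205,20),long=(382,264,42)).items():
    m=np.zeros((480,640),np.uint8);m[v-r:v+r,u-r:u+r]=(g[v-r:v+r,u-r:u+r]>170)*255
    cs=cv2.findContours(m,cv2.RETR_EXTERNAL,cv2.CHAIN_APPROX_NONE)[0];k=max(cs,key=cv2.contourArea)
    P=at(k[:,0],8)[:,:2].astype(np.float32)
    print(n,np.round(cv2.minAreaRect(P),2).tolist() if 0 else cv2.minAreaRect(P),"circ",cv2.minEnclosingCircle(P))
roi=np.zeros((480,640),bool);roi[240:290,205:285]=1
Z=W[...,2]
def rect(lo,hi,name):
    m=roi&(Z>lo)&(Z<hi);P=W[m][:,:2].astype(np.float32)
    print(name,len(P),cv2.minAreaRect(P),"circ",cv2.minEnclosingCircle(P),"mean",P.mean(0),"z",np.median(Z[m]))
rect(15,30,"wood");rect(66,78,"stop")
rect(76,95,"tube");rect(110,160,"pin")
cv2.imwrite("pics/crop1.png",cv2.resize(f[235:295,200:290,::-1],None,fx=8,fy=8,interpolation=cv2.INTER_CUBIC))
E
python3 m.py
```

```text
cam [ 2.82401562e+02 -1.09943261e+00  1.54076193e+03] table z 0.4767076001942205
square ((646.6131591796875, 180.92037963867188), (83.78382110595703, 85.60272216796875), 3.509168863296509) circ ((646.1441650390625, 182.5093994140625), 57.33567428588867)
small ((609.2973022460938, 6.848329544067383), (60.90924835205078, 59.33360290527344), 88.6377944946289) circ ((609.7855834960938, 7.0893402099609375), 32.21417236328125)
large ((634.4534301757812, -189.34080505371094), (75.24715423583984, 73.91563415527344), 88.63457489013672) circ ((635.5994873046875, -188.74462890625), 39.09918975830078)
long ((469.0054016113281, -171.27066040039062), (78.65351867675781, 195.41831970214844), 0.339433491230011) circ ((468.69500732421875, -170.92959594726562), 102.00875854492188)
wood 505 ((469.16949462890625, 198.3392333984375), (47.997825622558594, 160.93519592285156), 9.604889869689941) circ ((469.181640625, 197.89205932617188), 82.71772766113281) mean [469.99597 179.74759] z 23.0975564193584
stop 252 ((470.64404296875, 198.09544372558594), (50.971561431884766, 136.26412963867188), 9.626623153686523) circ ((467.7219543457031, 197.9798126220703), 68.9935531616211) mean [463.01944 227.4049 ] z 73.09415085686277
tube 174 ((469.0618591308594, 195.63427734375), (46.966957092285156, 135.74810791015625), 7.631031513214111) circ ((469.4697265625, 196.26878356933594), 68.50627899169922) mean [467.93787 194.70094] z 81.59960145131457
pin 44 ((463.78814697265625, 241.531494140625), (14.902250289916992, 13.686410903930664), 43.01222229003906) circ ((463.4816589355469, 242.40882873535156), 8.18033218383789) mean [463.07782 240.79425] z 139.87352554230097
```

View pics/crop1.png

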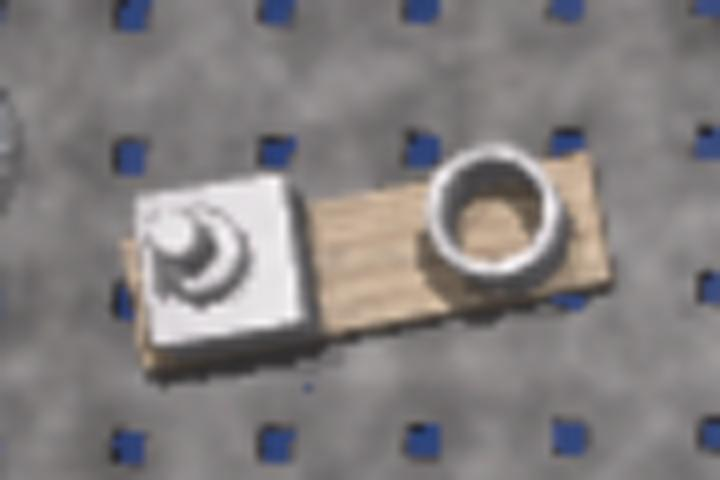

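The crop shows the stop-top corners at (135,195), (283,175), (312,328) and (152,348), the pin top at about (180,238), and the tube mouth centred at about (495,210). I'll turn these into world positions and write a helper that works out rows.

```bash
cat > go.py <<'E'
# usage: go.py x y z closing_deg : prints the shift/turn in row units from the present pose
from h import *
import sys
x,y,z,a=map(float,sys.argv[1:5]);s=arm.read_state();q=s["tool_rot"]
Rm=R.from_quat([q[1],q[2],q[3],q[0]])
yd=np.array([np.cos(np.radians(a)),np.sin(np.radians(a)),0])
cur=Rm.as_matrix()[:,1]
if yd@cur<0 : yd=-yd
zd=np.array([0,0,-1.]);T=R.from_matrix(np.c_[np.cross(yd,zd),yd,zd])
sh=Rm.inv().apply(np.array([x,y,z])-s["tool_pos"])
rv=(Rm.inv()*T).as_rotvec()
print("pos",s["tool_pos"].round(1),"close",np.degrees(np.arctan2(cur[1],cur[0])).round(1),"j",s["joints"].round(2),"t",s["t"],"w",s["width"].round(1))
print("mm",sh.round(1),"deg",np.degrees(rv).round(1));print("ROW",(sh/500).round(4),(rv/np.pi).round(4))
E
cat >> m.py <<'E'
q=lambda p:200*np.array([1,0])+235*np.array([0,1])+(np.float64(p)+.5)/8-.5
s=at([q(p) for p in[(135,195),(283,175),(312,328),(152,348)]],72)
print("stop",s.round(1).tolist(),s.mean(0),"edges",np.linalg.norm(s-np.roll(s,1,0),axis=1),np.degrees(np.arctan2(*(s[0]-s[1])[[1,0]])))
print("pin",at(q((180,238)),140),"tube",at(q((495,210)),82))
for n,(u0,u1,v0,v1,lo,hi) in dict(tin=(160,205,225,275,70,95),tape=(425,470,230,256,45,75)).items():
    A=W[v0:v1,u0:u1].reshape(-1,3);A=A[(A[:,2]>lo)&(A[:,2]<hi)];print(n,A.min(0),A.max(0))
E
python3 m.py | tail -4; python3 go.py 464 241 220 9.6
```

```text
stop [[485.6, 266.9, 72.0], [491.1, 218.5, 72.0], [440.6, 208.9, 72.0], [435.3, 261.0, 72.0]] [463.13365736 238.8102566   72.        ] edges [50.66210147 48.69767469 51.3672152  52.29213803] 96.4367375010433
pin [[462.35664503 240.34341466 140.        ]] tube [[476.54893188 148.14229421  82.        ]]
tin [482.56981484 322.36805421  70.03825452] [555.07939673 395.14761471  88.76123859]
tape [ 507.40300549 -374.73342279   45.17567242] [ 539.24565747 -309.09674918   68.4637942 ]Traceback (most recent call last):
  File "go.py", line 12, in <module>
    print("pos",s["tool_pos"].round(1),"close",np.degrees(np.arctan2(cur[1],cur[0])).round(1),"j",s["joints"].round(2),"t",s["t"],"w",s["width"].round(1))
                                                                                                                                      ^^^^^^^^^^^^^^^^
AttributeError: 'float' object has no attribute 'round'
```

```bash
sed -i 's/s\["width"\].round(1)/s["width"]/' go.py; python3 go.py 463 240.5 220 8
```

```text
pos [158.  630.2 247.6] close 75.9 j [ 1.15  0.25  1.56 -0.    1.34 -0.17] t 0.2 w 85.24986932192624
mm [-390.6 -303.7   27.9] deg [-0.1  0.  67.9]
ROW [-0.7813 -0.6075  0.0558] [-4.000e-04  2.000e-04  3.773e-01]
```

```bash
R0="x"; python3 -m pendant '-0.78 -0.607 0.056 0 0 0.377 1;-0.78 -0.607 0.056 0 0 0.377 1;-0.78 -0.607 0.056 0 0 0.377 1;-0.78 -0.607 0.056 0 0 0.377 1;-0.78 -0.607 0.056 0 0 0.377 1;-0.78 -0.607 0.056 0 0 0.377 1;-0.78 -0.607 0.056 0 0 0.377 1;-0.78 -0.607 0.056 0 0 0.377 1;-0.78 -0.607 0.056 0 0 0.377 1;-0.78 -0.607 0.056 0 0 0.377 1' 40; python3 go.py 463 240.5 122 8
python3 - <<'E'
from h import *
c=arm.read_camera("wrist");cv2.imwrite("pics/w1.png",c["frame"][...,::-1]);print(c["T_tool_cam"].round(3),c["K"])
E
```

```text
t: 1.45
tool_pos: [462.4, 241.2, 220.1]
tool_rot: [-0.0, 0.656, 0.755, -0.0]
wrist_force: [-0.3, 0.4, 0.1]
width: 85.1
gripper_force: 0.0
pos [462.4 241.2 220.1] close 8.0 j [ 0.26 -0.03  1.91  0.    1.26  0.12] t 1.45 w 85.14907977874168
mm [-0.8  0.6 98.1] deg [-0. -0.  0.]
ROW [-0.0016  0.0012  0.1962] [-0.0002 -0.0001  0.0002]
[[ 1.00000e-03 -9.66000e-01 -2.60000e-01  6.59790e+01]
 [ 1.00000e+00  1.00000e-03  0.00000e+00  4.90000e-01]
 [ 0.00000e+00 -2.60000e-01  9.66000e-01 -1.25342e+02]
 [ 0.00000e+00  0.00000e+00  0.00000e+00  1.00000e+00]] [[371.64829954   0.         317.16951959]
 [  0.         371.64829954 241.15097277]
 [  0.           0.           1.        ]]
```

View pics/w1.png

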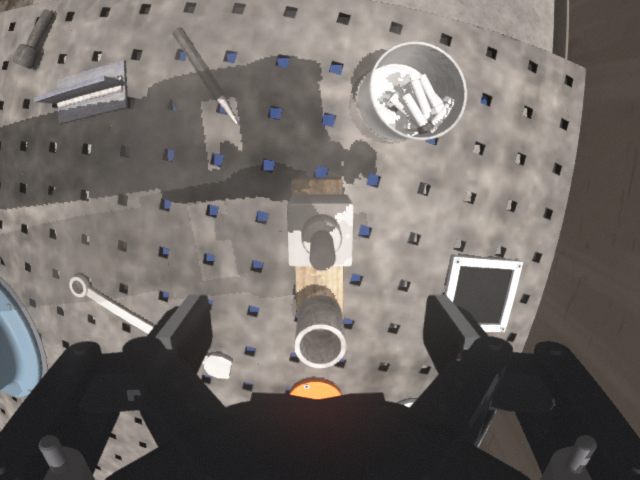

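The wrist view has the pin in the middle, with its shank top ending at about (323,260). The stop-top corners are at about (288,204), (354,204), (352,267) and (290,267), square to the image. The tube mouth is at (320,345).

```bash
cat >> h.py <<'E'
def wray(uvs,zs):
    s=arm.read_state();c=arm.read_camera("wrist");K=c["K"];T=c["T_tool_cam"];q=s["tool_rot"];Q=R.from_quat([q[1],q[2],q[3],q[0]])
    o=Q.apply(T[:3,3])+s["tool_pos"];out=[]
    for (u,v),z in zip(uvs,zs):
        d=np.array([u-K[0,2],v-K[1,2]])/K[0,0];r=np.hypot(*d);w=np.r_[d/r*np.sin(r),np.cos(r)]
        w=Q.apply(T[:3,:3]@w);out.append(o+w*(z-o[2])/w[2])
    return np.array(out),c
E
python3 - <<'E'
from h import *
P,c=wray([(323,260),(320,345),(288,204),(354,204),(352,267),(290,267)],[140,82,72,72,72,72]);print(P.round(1))
cv2.imwrite("pics/w2.png",cv2.resize(c["frame"][170:380,250:400,::-1],None,fx=2.8,fy=2.8,interpolation=cv2.INTER_CUBIC))
E
```

```text
[[466.  241.7 140. ]
 [477.9 150.3  82. ]
 [438.  259.6  72. ]
 [486.7 266.6  72. ]
 [493.4 217.5  72. ]
 [445.6 210.6  72. ]]
```

View pics/w2.png

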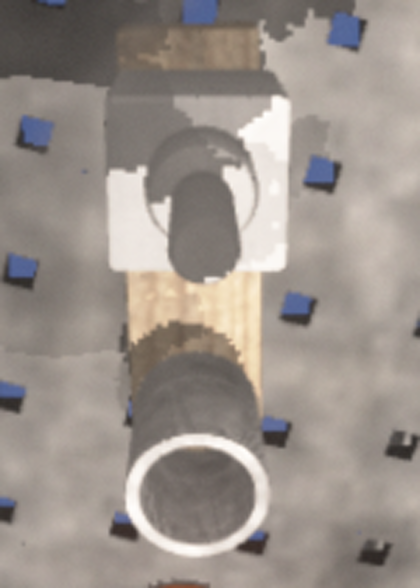

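The wrist and top views agree: pin at (465,241), tube at (477,149), stop at (465,239) with yaw 8°. Descending on the pin.

```bash
python3 -m pendant '0 0.004 0.05 0 0 0 1;0 0.004 0.1 0 0 0 1;0 0.004 0.15 0 0 0 1;0 0.004 0.196 0 0 0 1;0 0.004 0.196 0 0 0 1' 40 && python3 -m pendant '0 0 0 0 0 0 0.6;0 0 0 0 0 0 0.4;0 0 0 0 0 0 0.2;0 0 0 0 0 0 0;0 0 0 0 0 0 0;0 0 0 0 0 0 0;0 0 0 0 0 0 0;0 0 0 0 0 0 0' 40; python3 go.py 609.5 7 180 8
```

```text
t: 2.17
tool_pos: [462.4, 242.1, 120.5]
tool_rot: [-0.001, 0.655, 0.756, -0.002]
wrist_force: [0.1, -0.4, -0.5]
width: 85.4
gripper_force: 0.0
t: 3.18
tool_pos: [465.0, 241.6, 122.9]
tool_rot: [0.0, 0.656, 0.755, 0.0]
wrist_force: [0.6, -0.7, 4.6]
width: 14.4
gripper_force: 39.4
pos [465.  241.6 122.9] close 8.1 j [ 0.26  0.11  1.97 -0.    1.07  0.12] t 3.175 w 14.367857007237314
mm [-252.5  110.2  -57. ] deg [ 0.1 -0.   0.1]
ROW [-0.505   0.2204 -0.1141] [ 0.0003 -0.      0.0003]
```

```bash
python3 -m pendant '0 0 -0.02 0 0 0 0;0 0 -0.06 0 0 0 0;0 0 -0.1 0 0 0 0;0 0 -0.114 0 0 0 0;0 0 -0.114 0 0 0 0' 40 && python3 -m pendant '-0.03 0.013 0 0 0 0 0;-0.1 0.044 0 0 0 0 0;-0.19 0.083 0 0 0 0 0;-0.28 0.122 0 0 0 0 0;-0.37 0.161 0 0 0 0 0;-0.44 0.192 0 0 0 0 0;-0.49 0.214 0 0 0 0 0;-0.505 0.22 0 0 0 0 0;-0.505 0.22 0 0 0 0 0' 40; python3 go.py 609.5 7 56 8
python3 - <<'E'
from h import *
P,c=wray([(320,240)],[0])
cv2.imwrite("pics/w3.png",c["frame"][...,::-1])
E
```

```text
t: 3.8
tool_pos: [464.4, 241.4, 179.2]
tool_rot: [-0.0, 0.656, 0.755, -0.0]
wrist_force: [-1.0, -0.8, -2.2]
width: 13.9
gripper_force: 39.1
t: 4.92
tool_pos: [608.5, 7.1, 178.8]
tool_rot: [-0.001, 0.656, 0.755, -0.0]
wrist_force: [0.3, -0.2, 0.1]
width: 14.4
gripper_force: 39.1
pos [608.5   7.1 178.8] close 8.1 j [-0.17  0.22  1.72  0.    1.2  -0.32] t 4.925 w 14.421192484027241
mm [ -0.3   1.1 122.8] deg [-0.1 -0.   0.1]
ROW [-0.0006  0.0021  0.2457] [-0.0003 -0.0002  0.0003]
```

View pics/w3.png

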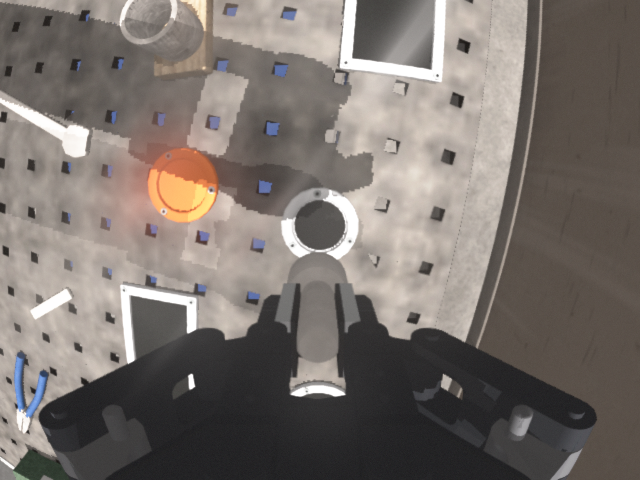

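The pin is held upright, and the small nest is at about (320,225), directly ahead and below. I'll check its position and then lower.

```bash
python3 - <<'E'
from h import *
print(wray([(320,225),(320,188),(283,226),(358,226)],[8]*4)[0].round(1))
E
python3 -m pendant '0 0.001 0.03 0 0 0 0;0 0.001 0.08 0 0 0 0;0 0.001 0.14 0 0 0 0;0 0.001 0.19 0 0 0 0;0 0.001 0.22 0 0 0 0;0 0.001 0.235 0 0 0 0;0 0.001 0.235 0 0 0 0;0 0.001 0.235 0 0 0 0' 40; python3 go.py 609.5 7 54 8
```

```text
[[611.    8.1   8. ]
 [606.6  38.1   8. ]
 [581.1   3.    8. ]
 [641.9  11.7   8. ]]
t: 6.02
tool_pos: [610.2, 6.9, 62.9]
tool_rot: [0.001, 0.656, 0.755, 0.001]
wrist_force: [-0.3, -0.3, -2.1]
width: 14.2
gripper_force: 39.1
pos [610.2   6.9  62.9] close 8.1 j [-0.17  0.38  1.76 -0.    1.   -0.31] t 6.025 w 14.182461335169547
mm [ 0.2 -0.7  8.9] deg [0.1 0.  0.1]
ROW [ 0.0005 -0.0014  0.0178] [0.0006 0.0002 0.0003]
```

```bash
python3 -m pendant '0 0 0.008 0 0 0 0;0 0 0.013 0 0 0 0;0 0 0.016 0 0 0 0;0 0 0.016 0 0 0 0;0 0 0.016 0 0 0 0' 40; python3 -m pendant '0 0 0.002 0 0 0 0;0 0 0.002 0 0 0 0;0 0 0.002 0 0 0 0'
```

```text
t: 6.65
tool_pos: [609.4, 7.0, 53.9]
tool_rot: [0.0, 0.656, 0.755, 0.0]
wrist_force: [-0.7, 0.1, 0.4]
width: 14.3
gripper_force: 39.2
t: 7.02
tool_pos: [609.6, 6.9, 53.9]
tool_rot: [0.0, 0.656, 0.755, -0.0]
wrist_force: [-3.6, -0.8, 7.3]
width: 13.9
gripper_force: 39.9
```

Contact with the floor shows in the wrist force. Releasing slowly and backing off.

```bash
python3 -m pendant '0 0 0 0 0 0 0.22;0 0 0 0 0 0 0.26;0 0 0 0 0 0 0.35;0 0 0 0 0 0 0.5;0 0 0 0 0 0 0.7;0 0 0 0 0 0 0.7;0 0 -0.05 0 0 0 1;0 0 -0.12 0 0 0 1;0 0 -0.2 0 0 0 1;0 0 -0.25 0 0 0 1' ; python3 -m pendant '0 0 0 0 0 0 1'; python3 go.py 477 149.5 180 9.6
python3 - <<'E'
from h import *
P,c=wray([(320,240)],[0])
cv2.imwrite("pics/w4.png",c["frame"][120:400,200:440,::-1])
E
```

```text
t: 8.28
tool_pos: [610.1, 6.8, 180.2]
tool_rot: [0.001, 0.656, 0.755, 0.001]
wrist_force: [-0.3, -0.3, -0.5]
width: 85.5
gripper_force: 0.0
t: 8.4
tool_pos: [610.8, 6.7, 180.3]
tool_rot: [0.002, 0.656, 0.755, 0.001]
wrist_force: [0.0, -0.6, -1.5]
width: 85.3
gripper_force: 0.0
pos [610.8   6.7 180.3] close 8.1 j [-0.17  0.22  1.72  0.    1.2  -0.31] t 8.4 w 85.29725353197784
mm [ 160.1 -112.5   -0.5] deg [ 0.3  0.1 -1.5]
ROW [ 0.3202 -0.225  -0.0009] [ 0.0016  0.0005 -0.0086]
```

View pics/w4.png

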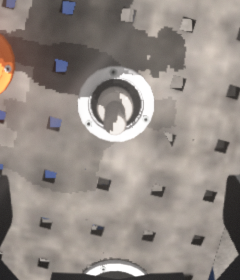

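The pin stands in the small nest, roughly centred. Next is the tube.

```bash
python3 -m pendant '0.1 -0.07 0 0 0 -0.008 1;0.2 -0.14 0 0 0 -0.008 1;0.29 -0.204 0 0 0 -0.008 1;0.32 -0.224 0 0 0 -0.008 1;0.32 -0.224 0 0 0 -0.008 1;0.32 -0.224 0 0 0 -0.008 1'; python3 go.py 477 149.5 58 9.6
```

```text
t: 9.2
tool_pos: [476.9, 148.9, 177.5]
tool_rot: [0.0, 0.647, 0.763, -0.0]
wrist_force: [-0.2, 0.1, 0.7]
width: 85.6
gripper_force: 0.0
pos [476.9 148.9 177.5] close 9.4 j [ 0.08 -0.03  2.   -0.    1.18 -0.09] t 9.2 w 85.59199850105337
mm [  0.6   0.2 119.5] deg [-0.   0.  -0.2]
ROW [0.0013 0.0005 0.239 ] [-0.      0.0001 -0.0009]
```

```bash
python3 -m pendant '0.001 0 0.06 0 0 0 1;0.001 0 0.14 0 0 0 1;0.001 0 0.2 0 0 0 1;0.001 0 0.235 0 0 0 1;0.001 0 0.239 0 0 0 1;0.001 0 0.239 0 0 0 1' 40 && python3 -m pendant '0 0 0 0 0 0 0.6;0 0 0 0 0 0 0.5;0 0 0 0 0 0 0.4;0 0 0 0 0 0 0.3;0 0 0 0 0 0 0.3;0 0 0 0 0 0 0.3;0 0 0 0 0 0 0.3;0 0 0 0 0 0 0.3' 40; python3 go.py 477 149.5 130 9.6
```

```text
t: 9.95
tool_pos: [477.1, 150.0, 59.2]
tool_rot: [0.001, 0.646, 0.763, 0.001]
wrist_force: [0.1, 0.5, 0.2]
width: 85.4
gripper_force: 0.0
t: 10.95
tool_pos: [476.6, 150.3, 59.2]
tool_rot: [0.0, 0.646, 0.763, 0.0]
wrist_force: [-1.8, -0.5, 6.6]
width: 41.6
gripper_force: 40.5
pos [476.6 150.3  59.2] close 9.5 j [ 0.08  0.16  2.04 -0.    0.93 -0.09] t 10.95 w 41.56903204091633
mm [ -0.9   0.4 -70.8] deg [ 0.1  0.  -0.1]
ROW [-0.0017  0.0008 -0.1416] [ 0.0004  0.     -0.0005]
```

```bash
python3 -m pendant '0 0 -0.02 0 0 0 0.3;0 0 -0.06 0 0 0 0.3;0 0 -0.11 0 0 0 0.3;0 0 -0.15 0 0 0 0.3;0 0 -0.17 0 0 0 0.3;0 0 -0.17 0 0 0 0.3' 40 ; python3 go.py 635 -189 144 9.6
```

```text
t: 11.7
tool_pos: [476.2, 150.2, 143.7]
tool_rot: [0.0, 0.646, 0.763, 0.0]
wrist_force: [0.3, -0.7, -1.5]
width: 41.6
gripper_force: 40.8
pos [476.2 150.2 143.7] close 9.5 j [ 0.08  0.01  2.02 -0.    1.11 -0.09] t 11.7 w 41.581167355766524
mm [-3.608e+02  1.007e+02 -1.000e-01] deg [ 0.1  0.  -0.1]
ROW [-7.215e-01  2.014e-01 -3.000e-04] [ 0.0003  0.     -0.0006]
```

```bash
python3 -m pendant '-0.03 0.008 0 0 0 0 0.3;-0.11 0.031 0 0 0 0 0.3;-0.21 0.059 0 0 0 0 0.3;-0.31 0.086 0 0 0 0 0.3;-0.41 0.114 0 0 0 0 0.3;-0.51 0.142 0 0 0 0 0.3;-0.61 0.17 0 0 0 0 0.3;-0.68 0.19 0 0 0 0 0.3;-0.715 0.2 0 0 0 0 0.3;-0.722 0.201 0 0 0 0 0.3' 40 ; python3 go.py 635 -189 48 9.6
python3 - <<'E'
from h import *
P,c=wray([(320,240)],[0])
cv2.imwrite("pics/w5.png",c["frame"][...,::-1])
E
```

```text
t: 12.95
tool_pos: [634.3, -190.0, 142.3]
tool_rot: [-0.001, 0.647, 0.763, -0.0]
wrist_force: [0.1, 0.1, -0.9]
width: 42.1
gripper_force: 40.8
pos [ 634.3 -190.   142.3] close 9.4 j [-0.46  0.38  1.59  0.    1.17 -0.63] t 12.95 w 42.05522617811407
mm [ 0.8  1.  94.3] deg [-0.1 -0.1 -0.2]
ROW [0.0016 0.002  0.1886] [-0.0004 -0.0004 -0.0009]
```

View pics/w5.png

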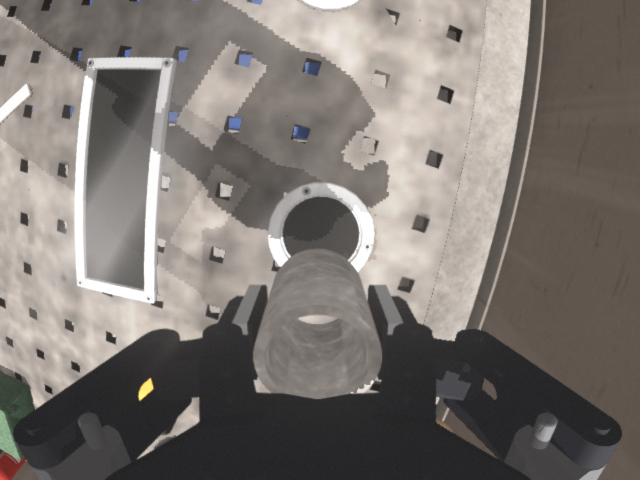

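The nest rim's left edge is at (268,235), its right edge at (375,235) and its top at (321,183). I'll check the centre from these points and start lowering.

```bash
python3 - <<'E'
from h import *
P=wray([(268,235),(375,235),(321,183)],[8]*3)[0];print(P.round(1),P[:2].mean(0))
E
python3 -m pendant '0.002 0.002 0.02 0 0 0 0.3;0.002 0.002 0.06 0 0 0 0.3;0.002 0.002 0.12 0 0 0 0.3;0.002 0.002 0.165 0 0 0 0.3;0.002 0.002 0.18 0 0 0 0.3;0.002 0.002 0.18 0 0 0 0.3;0.002 0.002 0.18 0 0 0 0.3' 40 ; python3 go.py 635 -189 40.2 9.6
```

```text
[[ 599.2 -194.5    8. ]
 [ 675.8 -181.6    8. ]
 [ 630.8 -151.1    8. ]] [ 637.52727754 -188.07018917    8.        ]
t: 13.92
tool_pos: [636.4, -188.6, 54.6]
tool_rot: [0.001, 0.646, 0.763, 0.0]
wrist_force: [-0.1, 0.3, -1.1]
width: 41.4
gripper_force: 40.8
pos [ 636.4 -188.6   54.6] close 9.5 j [-0.46  0.5   1.62 -0.    1.03 -0.62] t 13.925 w 41.44427133126139
mm [-0.2 -1.5 14.4] deg [ 0.1  0.1 -0.1]
ROW [-0.0004 -0.0029  0.0288] [ 0.0006  0.0004 -0.0006]
```

```bash
python3 -m pendant '0 0 0.008 0 0 0 0.3;0 0 0.016 0 0 0 0.3;0 0 0.022 0 0 0 0.3;0 0 0.026 0 0 0 0.3;0 0 0.026 0 0 0 0.3;0 0 0.026 0 0 0 0.3' 40; python3 -m pendant '0 0 0.002 0 0 0 0.3;0 0 0.003 0 0 0 0.3;0 0 0.003 0 0 0 0.3'
```

```text
t: 14.68
tool_pos: [635.6, -188.2, 40.3]
tool_rot: [0.0, 0.646, 0.763, 0.0]
wrist_force: [1.2, -0.2, -1.4]
width: 41.3
gripper_force: 40.9
t: 15.05
tool_pos: [635.7, -188.2, 40.2]
tool_rot: [-0.0, 0.646, 0.763, -0.0]
wrist_force: [-4.5, 2.1, 7.8]
width: 41.2
gripper_force: 41.6
```

```bash
python3 -m pendant '0 0 0 0 0 0 0.53;0 0 0 0 0 0 0.58;0 0 0 0 0 0 0.7;0 0 0 0 0 0 0.85;0 0 0 0 0 0 0.85;0 0 0 0 0 0 0.85;0 0 -0.06 0 0 0 1;0 0 -0.14 0 0 0 1;0 0 -0.22 0 0 0 1;0 0 -0.24 0 0 0 1' ; python3 -m pendant '0 0 0 0 0 0 1'; python3 go.py 464.5 239 160 8
```

```text
t: 16.3
tool_pos: [637.1, -188.9, 162.5]
tool_rot: [0.003, 0.646, 0.763, 0.001]
wrist_force: [-0.2, 0.1, -0.8]
width: 85.2
gripper_force: 0.0
t: 16.42
tool_pos: [635.5, -188.2, 158.8]
tool_rot: [0.0, 0.646, 0.763, 0.0]
wrist_force: [-0.1, -0.7, -1.0]
width: 85.4
gripper_force: 0.0
pos [ 635.5 -188.2  158.8] close 9.5 j [-0.46  0.36  1.59 -0.    1.19 -0.62] t 16.425 w 85.43984804281001
mm [449.5 -98.2  -1.4] deg [0.  0.  1.5]
ROW [ 0.899  -0.1963 -0.0027] [0.0001 0.0001 0.0083]
```

```bash
python3 -m pendant '0.12 -0.026 0 0 0 0.008 1;0.24 -0.052 0 0 0 0.008 1;0.36 -0.079 0 0 0 0.008 1;0.48 -0.105 0 0 0 0.008 1;0.6 -0.131 0 0 0 0.008 1;0.72 -0.157 0 0 0 0.008 1;0.83 -0.181 0 0 0 0.008 1;0.899 -0.196 -0.003 0 0 0.008 1;0.899 -0.196 -0.003 0 0 0.008 1;0.899 -0.196 -0.003 0 0 0.008 1'
python3 - <<'E'
from h import *
s=arm.read_state();c=arm.read_camera("top")
W=cloud(c);Z=W[...,2]
for n,(u,v,r),h in(("pin",(315,216,12),60),("tube",(386,205,14),55)):
    A=W[v-r:v+r,u-r:u+r].reshape(-1,3);A=A[A[:,2]>h];print(n,A[:,:2].mean(0),A.min(0),A.max(0))
P,c=wray([(320,240)],[0])
cv2.imwrite("pics/w6.png",c["frame"][...,::-1])
E
python3 go.py 464.5 239 50 8
```

```text
t: 17.68
tool_pos: [464.1, 238.4, 158.8]
tool_rot: [-0.001, 0.656, 0.755, -0.001]
wrist_force: [0.1, -0.3, -0.1]
width: 85.5
gripper_force: 0.0
pin [606.90063827   7.80592763] [600.44348652   0.86820542  60.57656142] [614.26756651  14.28914123  78.64327743]
tube [ 634.34362012 -189.01243146] [ 612.34662682 -208.78492709   55.22372518] [ 655.16740946 -168.09539299   72.00835028]
pos [464.8 237.9 159.5] close 8.0 j [ 0.26  0.05  1.95 -0.    1.14  0.12] t 17.775 w 85.8267969910786
mm [  1.1   0.  109.5] deg [-0.1  0.  -0. ]
ROW [2.200e-03 1.000e-04 2.189e-01] [-0.0004  0.0001 -0.0002]
```

View pics/w6.png

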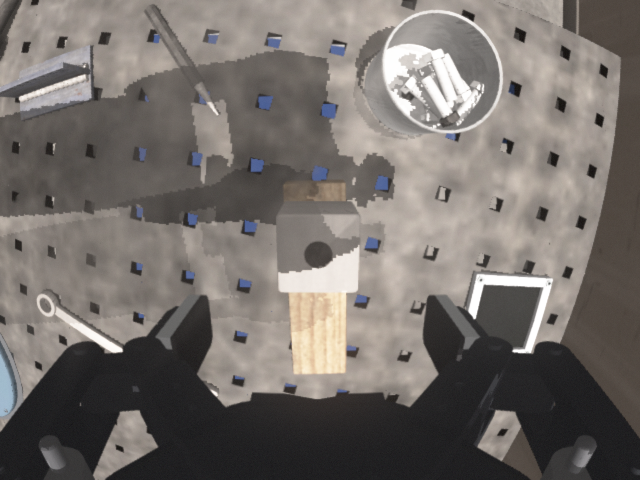

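The top view confirms the pin and tube are within about 4 mm of their nest centres. The wrist view shows the stop square to the fingers, at columns 277–358. Descending on it.

```bash
python3 -m pendant '0.002 0 0.06 0 0 0 1;0.002 0 0.13 0 0 0 1;0.002 0 0.19 0 0 0 1;0.002 0 0.215 0 0 0 1;0.002 0 0.219 0 0 0 1;0.002 0 0.219 0 0 0 1' 60 && python3 -m pendant '0 0 0 0 0 0 0.75;0 0 0 0 0 0 0.65;0 0 0 0 0 0 0.55;0 0 0 0 0 0 0.4;0 0 0 0 0 0 0.4;0 0 0 0 0 0 0.4;0 0 0 0 0 0 0.4' 60; python3 -m pendant '0 0 -0.02 0 0 0 0.4;0 0 -0.06 0 0 0 0.4;0 0 -0.1 0 0 0 0.4;0 0 -0.12 0 0 0 0.4;0 0 -0.12 0 0 0 0.4'; python3 go.py 646.5 181.5 110 3
```

```text
t: 18.52
tool_pos: [465.5, 240.0, 51.8]
tool_rot: [0.001, 0.656, 0.755, 0.001]
wrist_force: [-0.2, 0.4, 0.8]
width: 85.6
gripper_force: 0.0
t: 19.4
tool_pos: [465.0, 240.2, 51.6]
tool_rot: [0.0, 0.656, 0.755, 0.0]
wrist_force: [-1.7, -0.1, 5.9]
width: 49.4
gripper_force: 63.5
t: 20.02
tool_pos: [464.7, 240.1, 111.2]
tool_rot: [0.0, 0.656, 0.755, 0.0]
wrist_force: [0.1, 0.2, -4.1]
width: 49.6
gripper_force: 62.8
pos [464.7 240.1 111.2] close 8.1 j [ 0.26  0.12  1.97 -0.    1.05  0.12] t 20.025 w 49.55058091043316
mm [-83.5 171.8   1.3] deg [ 0.1 -0.   5.1]
ROW [-0.167   0.3437  0.0027] [ 0.0003 -0.      0.0281]
```

```bash
python3 -m pendant '-0.01 0.02 0 0 0 0.01 0.4;-0.04 0.08 0 0 0 0.028 0.4;-0.08 0.16 0 0 0 0.028 0.4;-0.12 0.24 0 0 0 0.028 0.4;-0.15 0.31 0 0 0 0.028 0.4;-0.165 0.338 0 0 0 0.028 0.4;-0.167 0.344 0 0 0 0.028 0.4;-0.167 0.344 0 0 0 0.028 0.4'; python3 go.py 646.5 181.5 42 3
python3 - <<'E'
from h import *
P,c=wray([(320,240)],[0])
cv2.imwrite("pics/w7.png",c["frame"][...,::-1])
E
```

```text
t: 21.02
tool_pos: [645.4, 181.8, 110.0]
tool_rot: [-0.001, 0.688, 0.726, -0.001]
wrist_force: [0.3, 0.1, -3.4]
width: 49.4
gripper_force: 63.3
pos [645.4 181.8 110. ] close 3.0 j [0.11 0.44 1.58 0.   1.12 0.05] t 21.025 w 49.374154963198315
mm [-0.3  1.2 68. ] deg [-0.1 -0.   0. ]
ROW [-0.0007  0.0024  0.136 ] [-0.0006 -0.      0.0002]
```

View pics/w7.png

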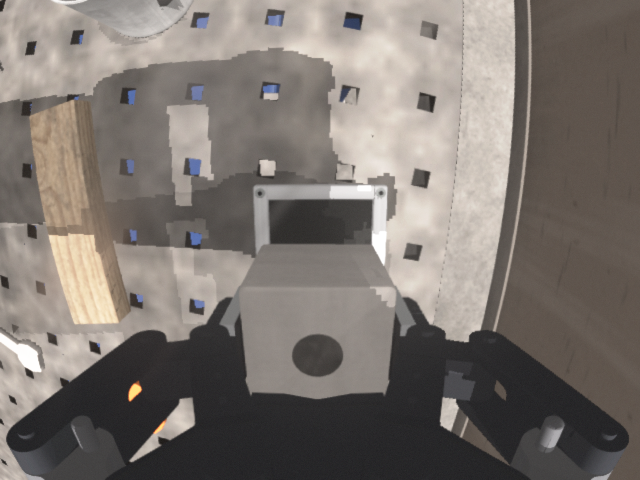

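The nest's outer top corners are at (254,186) and (386,186), parallel to the block. I'll check the centring and lower.

```bash
python3 - <<'E'
from h import *
P=wray([(254,186),(386,186),(254,240)],[8]*3)[0];print(P.round(1),P[:2].mean(0))
E
python3 -m pendant '0 0.002 0.02 0 0 0 0.4;0 0.002 0.06 0 0 0 0.4;0 0.002 0.1 0 0 0 0.4;0 0.002 0.125 0 0 0 0.4;0 0.002 0.13 0 0 0 0.4;0 0.002 0.13 0 0 0 0.4'; python3 go.py 646.5 181.5 32.6 3
```

```text
[[604.3 220.    8. ]
 [686.1 224.5   8. ]
 [604.9 185.3   8. ]] [645.2065952  222.20884905   8.        ]
t: 21.88
tool_pos: [647.8, 181.5, 45.9]
tool_rot: [0.0, 0.688, 0.725, 0.0]
wrist_force: [0.9, -0.0, -3.6]
width: 49.5
gripper_force: 63.3
pos [647.8 181.5  45.9] close 3.0 j [ 0.1   0.53  1.59 -0.    1.02  0.05] t 21.875 w 49.48243467047452
mm [ 0.1 -1.3 13.3] deg [ 0. -0.  0.]
ROW [ 0.0001 -0.0027  0.0267] [ 0.0001 -0.      0.0001]
```

```bash
python3 -m pendant '0 -0.002 0.008 0 0 0 0.4;0 -0.002 0.016 0 0 0 0.4;0 -0.002 0.022 0 0 0 0.4;0 -0.002 0.025 0 0 0 0.4;0 -0.002 0.025 0 0 0 0.4;0 -0.002 0.025 0 0 0 0.4'; python3 -m pendant '0 0 0.002 0 0 0 0.4;0 0 0.003 0 0 0 0.4;0 0 0.003 0 0 0 0.4'
```

```text
t: 22.62
tool_pos: [646.6, 181.4, 33.4]
tool_rot: [0.0, 0.688, 0.725, 0.0]
wrist_force: [0.2, 0.9, -3.1]
width: 49.3
gripper_force: 63.3
t: 23.0
tool_pos: [646.8, 181.5, 32.7]
tool_rot: [0.0, 0.688, 0.725, 0.0]
wrist_force: [-3.0, 0.4, 5.1]
width: 49.4
gripper_force: 64.0
```

```bash
python3 -m pendant '0 0 0 0 0 0 0.62;0 0 0 0 0 0 0.68;0 0 0 0 0 0 0.8;0 0 0 0 0 0 0.9;0 0 0 0 0 0 0.9;0 0 0 0 0 0 0.9;0 0 -0.04 0 0 0 1;0 0 -0.11 0 0 0 1;0 0 -0.19 0 0 0 1;0 0 -0.21 0 0 0 1' ; python3 -m pendant '0 0 0 0 0 0 1'; python3 - <<'E'
from h import *
c=arm.read_camera("top");W=cloud(c);Z=W[...,2]
roi=np.zeros((480,640),bool);roi[240:290,205:285]=1
P=W[roi&(Z>14)&(Z<32)][:,:2].astype(np.float32);print("wood",len(P),cv2.minAreaRect(P))
E
python3 go.py 469.2 198.3 130 9.6
```

```text
t: 24.25
tool_pos: [648.9, 181.7, 142.0]
tool_rot: [0.003, 0.688, 0.725, 0.003]
wrist_force: [-0.4, -0.3, 0.3]
width: 85.5
gripper_force: 0.0
t: 24.38
tool_pos: [646.9, 181.5, 137.9]
tool_rot: [0.001, 0.688, 0.725, 0.001]
wrist_force: [0.4, -0.7, -0.7]
width: 85.6
gripper_force: 0.0
wood 241 ((478.343017578125, 138.93414306640625), (45.46794128417969, 39.99256896972656), 8.483317375183105)
pos [646.  181.4 136.2] close 3.0 j [ 0.11  0.41  1.57 -0.    1.16  0.05] t 24.425 w 85.39345607168467
mm [  26.2 -175.7    6.4] deg [-0.1  0.  -6.6]
ROW [ 0.0524 -0.3513  0.0128] [-0.0003  0.     -0.0366]
```

```bash
python3 -m pendant '0.02 -0.12 0 0 0 -0.036 1;0.04 -0.24 0 0 0 -0.036 1;0.052 -0.33 0.012 0 0 -0.036 1;0.052 -0.351 0.012 0 0 -0.036 1;0.052 -0.351 0.012 0 0 -0.036 1;0.052 -0.351 0.012 0 0 -0.036 1;0.052 -0.351 0.012 0 0 -0.036 1'; 
python3 - <<'E'
from h import *
P,c=wray([(320,240)],[0])
cv2.imwrite("pics/w8.png",c["frame"][...,::-1])
E
```

```text
t: 25.3
tool_pos: [471.2, 198.0, 131.0]
tool_rot: [0.0, 0.646, 0.763, 0.0]
wrist_force: [0.3, 0.2, 0.0]
width: 85.3
gripper_force: 0.0
```

View pics/w8.png

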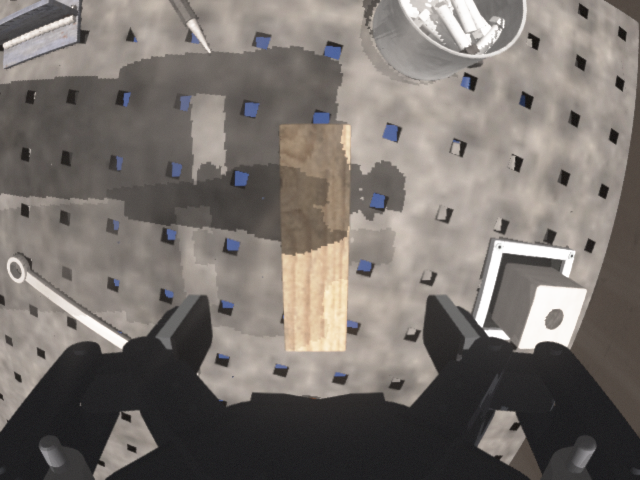

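The stop sits in its nest. The wood's top corners are at about (280,124), (351,124), (347,351) and (286,351).

```bash
python3 - <<'E'
from h import *
P=wray([(280,124),(351,124),(347,351),(286,351)],[22]*4)[0];print(P.round(1),P.mean(0)); d=(P[0]+P[1]-P[2]-P[3])/2;print(np.linalg.norm(d),90-np.degrees(np.arctan2(d[1],d[0])))
E
python3 go.py 469.2 198 26 9.6
```

```text
[[435.7 271.7  22. ]
 [479.3 279.   22. ]
 [506.4 122.2  22. ]
 [462.2 114.8  22. ]] [470.92766722 196.92382989  22.        ]
159.10136670557233 -9.701779616466055
pos [470.7 198.  130.9] close 9.5 j [ 0.18  0.06  1.99 -0.    1.08  0.01] t 25.4 w 85.39951397204092
mm [  0.2  -1.5 104.9] deg [ 0.   0.  -0.1]
ROW [ 0.0004 -0.003   0.2098] [ 0.0001  0.     -0.0007]
```

```bash
python3 -m pendant '-0.001 0 0.06 0 0 0 1;-0.001 0 0.12 0 0 0 1;-0.001 0 0.18 0 0 0 1;-0.001 0 0.205 0 0 0 1;-0.001 0 0.211 0 0 0 1;-0.001 0 0.211 0 0 0 1' 40 && python3 -m pendant '0 0 0 0 0 0 0.7;0 0 0 0 0 0 0.6;0 0 0 0 0 0 0.5;0 0 0 0 0 0 0.35;0 0 0 0 0 0 0.35;0 0 0 0 0 0 0.35;0 0 0 0 0 0 0.35' 40; python3 go.py 469 -171 80 0.5
```

```text
t: 26.15
tool_pos: [470.8, 197.8, 26.1]
tool_rot: [0.001, 0.646, 0.763, 0.001]
wrist_force: [1.2, -0.5, 0.2]
width: 86.0
gripper_force: 0.0
t: 27.02
tool_pos: [470.7, 197.8, 26.1]
tool_rot: [0.0, 0.646, 0.763, 0.001]
wrist_force: [-1.0, -0.6, 6.4]
width: 43.9
gripper_force: 41.8
pos [470.7 197.8  26.1] close 9.5 j [0.18 0.25 2.02 0.   0.87 0.01] t 27.025 w 43.893084046117636
mm [-363.5  -62.4  -53.9] deg [ 0.1 -0.   9. ]
ROW [-0.727  -0.1248 -0.1079] [ 0.0004 -0.      0.05  ]
```

```bash
python3 -m pendant '0 0 -0.02 0 0 0 0.35;0 0 -0.06 0 0 0 0.35;0 0 -0.1 0 0 0 0.35;0 0 -0.108 0 0 0 0.35;0 0 -0.108 0 0 0 0.35' 40;  python3 -m pendant '-0.03 -0.005 0 0 0 0.01 0.35;-0.11 -0.019 0 0 0 0.03 0.35;-0.21 -0.036 0 0 0 0.05 0.35;-0.31 -0.053 0 0 0 0.05 0.35;-0.41 -0.07 0 0 0 0.05 0.35;-0.51 -0.088 0 0 0 0.05 0.35;-0.61 -0.105 0 0 0 0.05 0.35;-0.69 -0.118 0 0 0 0.05 0.35;-0.72 -0.124 0 0 0 0.05 0.35;-0.727 -0.125 0 0 0 0.05 0.35'; python3 go.py 469 -171 40 0.5
python3 - <<'E'
from h import *
P,c=wray([(320,240)],[0])
cv2.imwrite("pics/w9.png",c["frame"][...,::-1])
E
```

```text
t: 27.65
tool_pos: [469.7, 197.6, 79.1]
tool_rot: [-0.0, 0.646, 0.763, -0.0]
wrist_force: [0.1, -0.5, -1.1]
width: 43.9
gripper_force: 41.1
t: 28.9
tool_pos: [467.6, -171.5, 78.7]
tool_rot: [-0.001, 0.705, 0.71, -0.0]
wrist_force: [-0.9, -0.1, -0.2]
width: 43.9
gripper_force: 41.1
pos [ 467.6 -171.5   78.7] close 0.4 j [-0.58  0.12  2.04  0.    0.98 -0.59] t 28.9 w 43.86757718026104
mm [ 0.4  1.4 38.7] deg [-0.1 -0.1 -0.1]
ROW [0.0009 0.0029 0.0773] [-0.0004 -0.0003 -0.0006]
```

View pics/w9.png

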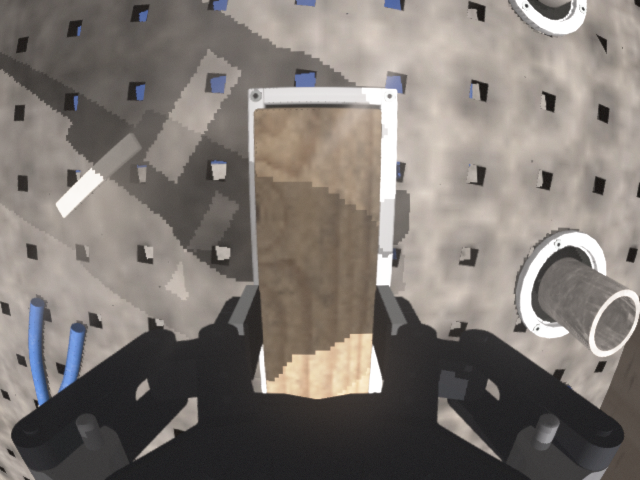

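The nest's outer corners are at (249,88) and (397,88). The wood's front top corners are at (254,107) and (381,107). I'll compare the two.

```bash
python3 - <<'E'
from h import *
P=wray([(249,88),(397,88),(254,107),(381,107)],[8,8,75,75])[0];print(P.round(1),P[:2].mean(0)-[0,97,0],P[2:].mean(0)-[0,80,0])
E
python3 -m pendant '0 0.002 0.02 0 0 0 0.35;0 0.002 0.05 0 0 0 0.35;0 0.002 0.07 0 0 0 0.35;0 0.002 0.075 0 0 0 0.35;0 0.002 0.075 0 0 0 0.35;0 0.002 0.075 0 0 0 0.35'; python3 go.py 469 -171 29 0.5
```

```text
[[431.5 -74.9   8. ]
 [509.3 -73.9   8. ]
 [445.7 -92.1  75. ]
 [489.5 -91.7  75. ]] [ 470.43007109 -171.37335318    8.        ] [ 467.64348199 -171.86061663   75.        ]
t: 29.75
tool_pos: [469.6, -171.4, 42.2]
tool_rot: [0.0, 0.704, 0.71, 0.0]
wrist_force: [1.2, -0.9, -1.3]
width: 44.1
gripper_force: 41.1
pos [ 469.6 -171.4   42.2] close 0.5 j [-0.58  0.2   2.04  0.    0.9  -0.59] t 29.75 w 44.06819855412148
mm [ 0.4 -0.6 13.2] deg [ 0.  0. -0.]
ROW [ 0.0007 -0.0013  0.0264] [ 0.0002  0.0002 -0.    ]
```

```bash
python3 -m pendant '0 0 0.008 0 0 0 0.35;0 0 0.016 0 0 0 0.35;0 0 0.022 0 0 0 0.35;0 0 0.025 0 0 0 0.35;0 0 0.025 0 0 0 0.35;0 0 0.025 0 0 0 0.35'; python3 -m pendant '0 0 0.001 0 0 0 0.35;0 0 0.002 0 0 0 0.35;0 0 0.002 0 0 0 0.35'
```

```text
t: 30.5
tool_pos: [469.3, -171.1, 29.3]
tool_rot: [0.0, 0.704, 0.71, 0.0]
wrist_force: [0.5, -0.1, -1.1]
width: 44.1
gripper_force: 41.1
t: 30.88
tool_pos: [469.4, -171.2, 29.1]
tool_rot: [-0.0, 0.704, 0.71, -0.0]
wrist_force: [-3.8, 1.6, 8.4]
width: 44.0
gripper_force: 42.1
```

Releasing slowly, then retreating up and out of the top camera's view.

```bash
python3 -m pendant '0 0 0 0 0 0 0.55;0 0 0 0 0 0 0.6;0 0 0 0 0 0 0.7;0 0 0 0 0 0 0.85;0 0 0 0 0 0 0.85;0 0 0 0 0 0 0.85;0 0 -0.06 0 0 0 1;0 0 -0.16 0 0 0 1;0 0 -0.26 0 0 0 1;0 0 -0.36 0 0 0 1' ;  python3 -m pendant '0.12 0 0 0 0 0 1;0.24 0 0 0 0 0 1;0.36 0 0 0 0 0 1;0.36 -0.1 0 0 0 0 1;0.36 -0.1 0 0 0 0 1;0.36 -0.1 0 0 0 0 1;0.36 -0.1 0 0 0 0 1'
python3 - <<'E'
from h import *
c=arm.read_camera("top");W=cloud(c)
def p(n,b,lo,hi):
    A=W[b[2]:b[3],b[0]:b[1]].reshape(-1,3);A=A[(A[:,2]>lo)&(A[:,2]<hi)]
    r=cv2.minAreaRect(A[:,:2].astype(np.float32)) if len(A)>3 else 0;print(n,len(A),r,A[:,2].mean())
p("pin",(303,327,204,228),62,80);p("tube",(372,400,191,219),57,72);p("stop",(230,275,182,226),45,62)
p("wood",(345,420,248,281),18,34);p("tin",(160,205,225,275),70,95);p("tape",(425,470,230,256),45,75)
cv2.imwrite("pics/f.png",cv2.resize(c["frame"][160:300,150:480,::-1],None,fx=2.4,fy=2.4))
print(arm.read_state()["t"])
E
```

```text
t: 32.12
tool_pos: [469.1, -171.0, 209.9]
tool_rot: [0.0, 0.704, 0.71, 0.0]
wrist_force: [1.1, -1.1, 0.1]
width: 85.3
gripper_force: 0.0
t: 33.0
tool_pos: [418.8, 7.8, 208.9]
tool_rot: [0.0, 0.704, 0.71, 0.0]
wrist_force: [-0.1, 0.7, 0.3]
width: 85.4
gripper_force: 0.0
pin 32 ((606.3604736328125, 7.645817756652832), (13.397404670715332, 15.854207992553711), 89.25691986083984) 69.9778160997183
tube 85 ((634.07275390625, -188.39866638183594), (41.600921630859375, 40.72908401489258), 9.533073425292969) 63.00062872382847
stop 346 ((645.4329833984375, 181.50131225585938), (50.8535270690918, 49.911399841308594), 1.469350814819336) 53.93526660905013
wood 980 ((467.7705993652344, -170.8811798095703), (46.20850372314453, 160.49014282226562), 0.822551429271698) 25.693629237267803
tin 118 ((518.713623046875, 359.1088562011719), (73.52732849121094, 72.56975555419922), 29.218950271606445) 79.49276860765953
tape 251 ((523.0684814453125, -341.54119873046875), (64.43802642822266, 28.60645866394043), 85.33065795898438) 57.566934567980134
33.05
```

View pics/f.png

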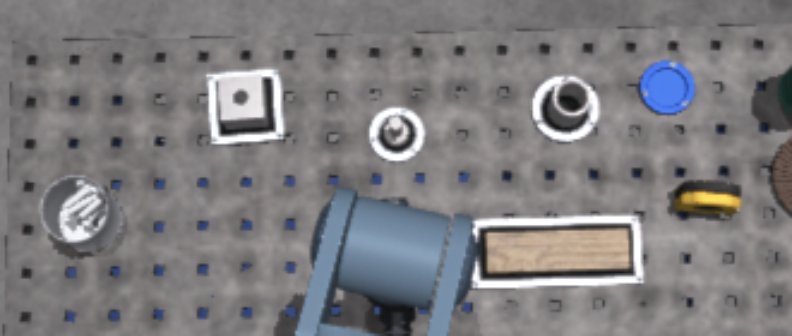

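All four pieces are in their nests, centred within a few millimetres and at the right heights. The tin and tape are where they started.

```bash
python3 -c "from workcell import arm;print(arm.sign_off())"
```

```text
the job is handed in; nothing more can be done
None
```

The job is handed in at about 33 s of robot time: the last top-camera check showed all four pieces seated in their own nests within about 4 mm of centre, with the bolt tin and tape measure not disturbed; sign-off gave no verdict.

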